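# Sort the wagon bodies into their own trays

### The job

The three toy wagon bodies on the repair bench are in each other's trays. First clear the grey mat by laying the drive axle across the two V-stands of the yellow cradle, its orange gear block in the middle of the gap, and let go of it; then, using the mat as the spare place to park one wagon body upright, rearrange the three so that each ends standing upright, flat on the floor of the tray of its own colour, with the axle still lying in both Vs.

Things in the scene. Friction and masses are not known exactly. Their poses are not given: they have to be found in the camera images.
- green_mid (a point): loose toy railway wagon body, green plastic with yellow windows and black wheels painted low on its long sides, a closed box 84 long x 44 wide x 60 high, about 120 g; a round black chimney and a small brass dome on the roof (4 mm high). The point is its centre, 30 mm above its underside; x runs along its length, y across its 44 mm width (grip it there), z up. At the start it stands upright in the tray of another colour.
- red_mid (a point): loose toy railway wagon body, red plastic with yellow windows and black wheels painted low on its long sides, a closed box 84 long x 44 wide x 60 high, about 120 g; a flat white roof panel (3 mm high). The point is its centre, 30 mm above its underside; x runs along its length, y across its 44 mm width (grip it there), z up. At the start it stands upright in the tray of another colour.
- blue_mid (a point): loose toy railway wagon body, blue plastic with yellow windows and black wheels painted low on its long sides, a closed box 84 long x 44 wide x 60 high, about 120 g; five thin metal bars across the roof (3 mm high). The point is its centre, 30 mm above its underside; x runs along its length, y across its 44 mm width (grip it there), z up. At the start it stands upright in the tray of another colour.
- green_tray: green plastic tray, fixed, 116 x 76 outside, 108 x 68 inside, floor 3 mm thick, rim 8 mm above the bench; it holds one wagon body, lengthwise. Origin at the centre of its underside, on the bench; x runs along its length, z up.
- red_tray: red plastic tray, fixed, 116 x 76 outside, 108 x 68 inside, floor 3 mm thick, rim 8 mm above the bench; it holds one wagon body, lengthwise. Origin at the centre of its underside, on the bench; x runs along its length, z up.
- blue_tray: blue plastic tray, fixed, 116 x 76 outside, 108 x 68 inside, floor 3 mm thick, rim 8 mm above the bench; it holds one wagon body, lengthwise. Origin at the centre of its underside, on the bench; x runs along its length, z up.
- mat: grey rubber parking mat with a black edge, fixed flat on the bench, 130 long x 90 wide x 3 thick, no rim. Origin at the centre of its underside; x along its length, z up. At the start the axle lies on it.
- axle_mid (a point): loose drive axle: straight steel rod 10 mm in diameter and 170 long, with a orange square gear block in its middle (40 long along the rod, 26 x 26 across) and a small brass collar beside the block; about 120 g. The point is the middle of the rod and of the block, 13 mm above the underside of the block; x runs along the rod. Grip the block across its 26 mm (along y). At the start it lies on its block on the grey mat.
- cradle: axle cradle, fixed: yellow base plate 60 (x) x 140 (y) x 6 thick with two aluminium V-stands, 14 thick, centred 55 mm either side of the origin along y, so that a 96 mm gap lies between them. Each V opens upward, 48 mm wide at its top (74 mm above the bench), sides at 45 degrees, bottom 50 mm above the bench at x = 0. Origin at the centre of the underside; y is the line along which the rod lies when it rests in both Vs, its centre line then 57 mm above the bench.

How it is judged:
By the outcome, as a careful person would: the job done as asked, in the order asked, and still so for the second after the job is handed in, with the robot touching nothing.
It also fails if it takes over 138 s, if anything falls off the work surface, if the arm or the gripper's body presses on something with over 40 N, if the wrist force passes 120 N, or if a joint passes its speed limit or range.

### The arm

A 7-joint arm with a two-finger parallel gripper is mounted at the origin on the work surface. World frame = base frame: x ahead of the robot, y to its left, z up, the work surface at z = 0. Lengths are in m, angles in rad, forces in N, time in s.
With the tool pointing down it reaches from about 0.425 to 0.925 m from the base axis. Payload 6.8 kg.
Tool frame: the origin (TCP) lies between the finger pads; the fingertips stand 14 mm ahead of it and the grasp point (between the pads) lies 5 mm behind it; z points along the fingers, y is the line along which they close (so a half turn about z gives the same grasp; the last joint's range is limited). The gripper opens to 85 mm and grips with 20 to 120 N. Pads are 22 mm wide; open, the fingers measure 114 mm over their backs; the gripper's body (76 mm by 85 mm) begins 54 mm behind the grasp point. The pads swing forward as they close: fully open they stand 13 mm farther back than shut.
Start: joints at [1.089, 0.477, 0.022, 1.555, -0.011, 1.109, -0.083], TCP at [0.246, -0.628, 0.207] pointing down, gripper open.
Joint ranges: [-2.96, 2.96], [-0.34, 2.1], [-1.41, 1.46], [0.24, 2.44], [-1.37, 4.51], [0.17, 1.92], [-2.96, 2.96]. Speed limits (rad/s): [2.39, 2.39, 3.14, 3.14, 3.14, 3.14, 3.14].

### API

Orientations are given as a rotation vector (axis times angle).
In Python, from bench import r, eyes, ticket gives the robot as it stands. The module is installed in compiled form; this text tells all that it offers.
- The arm moves only by the tool arm_command, never from a script. Its argument "plan" is text: rows parted by semicolons, each of 4 numbers parted by spaces: the shift along the tool's x, y, z in m, then the turn about the tool's z in degrees. In form: tx ty tz yaw; .... A call has 1 to 20 rows; each row shifts and turns the commanded pose from where the row before left it, along the tool's axes as they then stand; what a row does not reach is not made up. A row lasts 1/8 s, in which the tool goes at most 62.5 mm and 10.7 degrees, less where a joint would pass 70% of its speed; a pose out of reach is approached as far as the arm can. A call is refused whole if a number of a shift passes 0.0625 or a number of a turn 10.7, either way. A call with a gripper value outside its range is refused whole. "hand" is the closure, from -1 (fully open) to 1 (shut), set as the call begins (left out, the last holds). The fingers move at their own pace and stop on an object; "grip_force" is the grip in N (left out, the last holds). Time passes only in rows, so rows that do not move let the fingers close. It gives the time, the measured TCP pose, the force, the opening and the grip force at its end, in the units of the state.
- r.get_obs(): the state, without advancing time (a new reading comes with each control period).
- eyes.grab_frame(name): name is "side" or "top"; returns (picture, depth): 384x512x3 uint8, red, green, blue; 384x512 float32, m along the optical axis (not along the pixel's ray), 0 where there is no reading.
- eyes.calibration(name): a dict with "fov_y" (degrees; the focal length in pixels is half the picture's height over the tangent of half this angle, whatever the lens; pixels are square), "cx", "cy" (the principal point, pixels), "k1" (the pictures are not rectified: a ray, as slopes to the right and down, at radius r is drawn at 1 + k1 r^2 times it, then the intrinsics apply), "origin" and "attitude" of the camera in the world. Camera axes: x right, y up, looking along -z (the intrinsics and any distortion apply to the point x, -y, -z); pixel columns grow to the right and rows downward; lengths in m; the calibration is good to about 2 mm. A picture is of the moment at which its call begins. calibration takes no time and is no camera call.
- ticket.hand_in(): hands the job in; it is judged then, once.
The state is a dict: "clock": time; "joints": joint angles; "qvel": joint speeds; "tau": joint torques, N m; "tcp_pos": TCP position; "orientation": TCP orientation; "contact_force": force on the tool from outside, world axes, zero at the start; "moment": the same for the moment, N m; "grip_width": finger opening in m; "gripper_force": force on a finger pad.
Only numpy, scipy, OpenCV 4.12 (cv2) and the standard library are available. Lean on these libraries where they do the work, as an engineer would, in place of code of your own. Each camera call takes 0.05 s, during which the arm holds its last target. There are 200 camera calls.

## Working session

There is one attempt and no reset: what is moved stays moved. The work goes in short steps, Python scripts to look and compute and a tool call to move; the robot and the scene stay as the last step left them, time stands still between calls to the robot, and variables do not carry over. Pictures are saved under pics/ and viewed, at most 14 in all, crops included, and the job is handed in when it is done.

Besides the shell and the picture viewer there is one more tool, called after "Emit:" as name(argument=value, ...), one argument or row to a line, values as JSON. arm_command: Moves the arm, as the interface text tells. Its arguments: {"type":"object","properties":{"plan":{"type":"string"},"hand":{"type":"number"},"grip_force":{"type":"number"}},"required":["plan"]}

```bash
mkdir -p pics; cat > h.py <<'E'
import numpy as np,cv2
from scipy.spatial.transform import Rotation as R
from bench import r,eyes,ticket
def att(a):
    a=np.array(a,float)
    if a.shape==(3,3): return a
    return (R.from_rotvec(a) if a.size==3 else R.from_quat(a)).as_matrix()
def pts(name,depth):
    """world point of each pixel"""
    c=eyes.calibration(name);f=192/np.tan(np.radians(c['fov_y'])/2)
    K=np.array([[f,0,c['cx']],[0,f,c['cy']],[0,0,1.]])
    v,u=np.mgrid[:384,:512]
    p=cv2.undistortPoints(np.stack([u,v],-1).reshape(-1,1,2).astype(float),K,np.array([c['k1'],0,0,0.])).reshape(384,512,2)
    d=np.stack([p[...,0],-p[...,1],-np.ones((384,512))],-1)@att(c['attitude']).T
    return np.array(c['origin']),d,np.array(c['origin'])+d*depth[...,None]
E
python3 - <<'E'
from h import *
for n in('side','top'):
    im,d=eyes.grab_frame(n);print(n,eyes.calibration(n))
    cv2.imwrite(f'pics/{n}0.png',im[...,::-1]);np.savez(f'{n}0.npz',im=im,d=d)
o=r.get_obs();print(o)
E
```

```text
side {'fov_y': 50.496439544775974, 'cx': 246.72139237164714, 'cy': 196.31077361006228, 'k1': -0.012703484224084722, 'origin': array([0.52919571, 0.65903171, 0.64651383]), 'attitude': array([ 0.05858662, -1.25680445, -2.83255107])}
top {'fov_y': 43.31129876141787, 'cx': 261.11711384478934, 'cy': 186.751228916811, 'k1': 0.0414743723355928, 'origin': array([0.45421073, 0.00155571, 1.02003021]), 'attitude': array([ 0.12034018, -0.08905285, -1.54699993])}
{'clock': 0.1, 'joints': array([ 1.08892799,  0.47773024,  0.02236477,  1.55635946, -0.01145033,
        1.10927399, -0.08309567]), 'qvel': array([ 8.13706454e-05, -1.33583340e-03, -1.62429855e-03, -4.01233179e-04,
        6.80114277e-04,  7.33554049e-04,  1.75700129e-03]), 'tau': array([ 4.00024146e-03, -5.97759354e+01,  1.61338694e+00, -2.81956118e+01,
        1.27910654e-02,  5.01052142e-03, -1.26200712e-05]), 'tcp_pos': array([ 0.24621207, -0.62788297,  0.20621192]), 'orientation': array([-3.08533758e+00, -5.83451399e-01,  7.45239623e-04]), 'contact_force': array([-0.27267041,  0.34143412, -0.55329746]), 'moment': array([-0.04316188,  0.00533133,  0.01446463]), 'gripper_force': 0.0, 'grip_width': 0.08561322550740669}
```

View pics/top0.png

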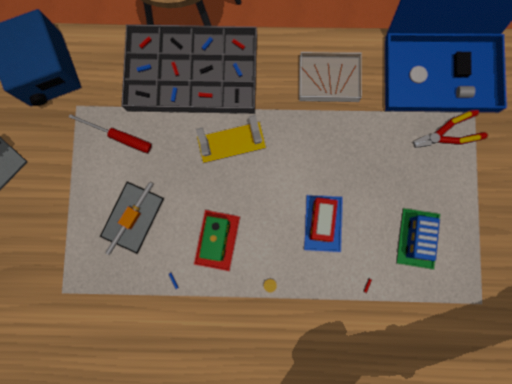

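View pics/side0.png

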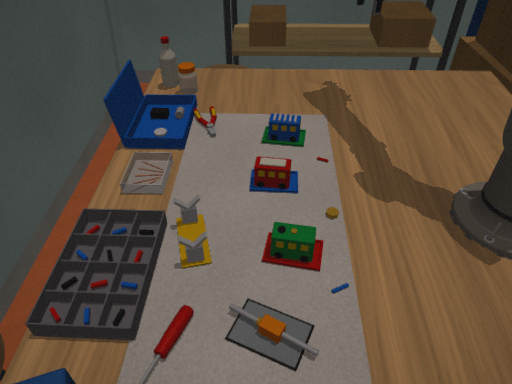

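```bash
cat > m.py <<'E'
from h import *
def rect(P):
    (c,s,a)=cv2.minAreaRect(P.astype(np.float32)*1000)
    if s[0]<s[1]: s=s[::-1];a+=90
    return np.round(c,1),np.round(s,1),round((a+90)%180-90,1)
def measure(im,d,cam='top'):
    o,D,W=pts(cam,d);z=W[...,2]
    h,s,v=cv2.split(cv2.cvtColor(im,cv2.COLOR_RGB2HSV))
    hue=dict(red=(h<6)|(h>172),green=(h>45)&(h<85),blue=(h>100)&(h<125),orange=(h>7)&(h<20),yellow=(h>21)&(h<33))
    at=lambda m,zz:(o+D*((zz-o[2])/D[...,2])[...,None])[m][:,:2]
    def blob(m,near,zz,big=True):
        n,l,st,ce=cv2.connectedComponentsWithStats(m.astype(np.uint8))
        i=1+np.argmax(st[1:,4]);mm=l==i
        return mm
    roi=(W[...,0]>.3)&(W[...,0]<.8)&(np.abs(W[...,1])<.75)
    for k in('green','red','blue'):
        c=hue[k]&(s>110)&roi&(W[...,0]<.58)
        t=c&(z<.022); t=cv2.morphologyEx(t.astype(np.uint8),cv2.MORPH_OPEN,np.ones((2,2)))>0
        print(k,'tray',*rect(at(blob(t,0,0),.008)))
        t=(c&(z>.05)); 
        if t.sum()>20:
            b=blob(t,0,0); b=cv2.morphologyEx(b.astype(np.uint8),cv2.MORPH_CLOSE,np.ones((9,9)))>0
            print(k,'wagon',*rect(at(b,.060)),'z',np.round(np.median(z[b]),4),b.sum())
    print('block',*rect(at(blob(hue['orange']&(s>120)&roi&(z>0.015)&(z<.1),0,0),.029 if z[blob(hue['orange']&(s>120)&roi&(z>0.015)&(z<.1),0,0)].mean()<.045 else .07)))
    print('plate',*rect(at(blob(hue['yellow']&(s>120)&roi&(z<.02)&(W[...,0]>.5),0,0),.006)))
    st=roi&(z>.035)&(W[...,0]>.54)&(s<90)
    n,l,sx,ce=cv2.connectedComponentsWithStats(st.astype(np.uint8))
    for i in range(1,n):
        if sx[i,4]>15: print('stand',sx[i],rect(W[l==i][:,:2]),z[l==i].max())
    dark=roi&(z<.012)&(v<140)&(s<60)&(W[...,1]>.2)
    print('mat',*rect(at(blob(dark,0,0),.003)))
if __name__=='__main__':
    q=np.load('top0.npz');im,d=q['im'],q['d'];measure(im,d)
    cv2.imwrite('pics/crop.png',cv2.resize(im[95:275,85:455,::-1],None,fx=2.1,fy=2.1,interpolation=cv2.INTER_CUBIC))
    o,D,W=pts('top',d);print(W[180,370],W[265,100],d.min())
    print('rodz',W[195,145],W[240,117],'block',W[217,130])
E
python3 m.py
```

```text
green tray [ 488.2 -303.3] [113.1  73.6] -7.3
green wagon [478.9 113.3] [81.6 44.5] -8.5 z 0.0623 920
red tray [474.8 111.4] [115.2  75.4] -9.6
red wagon [ 520.8 -103.2] [82.9 42.7] -6.4 z 0.0619 467
blue tray [ 514.4 -109.2] [113.1  74.4] -1.9
blue wagon [ 489.5 -300.7] [83.8 45.9] -5.9 z 0.0625 997
block [521.5 293.1] [46.8 29. ] -28.2
plate [686.3  90.3] [138.5  59.7] -75.1
stand [40 78 23 11 90] (array([784.1, 454.4]), array([44.1,  3. ]), -68.7) 0.08880860307930116
stand [ 0 80 24 22 33] (array([765.7, 531.7]), array([25.4,  4.1]), 32.6) 0.11005079784600469
stand [121  84 135  25 312] (array([774.8, 180.6]), array([280.4,  49.7]), 89.9) 0.042727791761432043
stand [ 31  94  17  11 106] (array([761. , 492.7]), array([29. , 14.1]), -67.5) 0.05934405593409442
stand [249 114  13  28 181] (array([701.2,  36.7]), array([57.1, 13.8]), 13.9) 0.07563570631173888
stand [196 127  14  28 200] (array([673.4, 142.6]), array([56.3, 14.2]), 15.2) 0.07552202415754938
stand [319 204  14   6  78] (array([ 545.7, -106.2]), array([25.7, 10.3]), -88.6) 0.07024480685167867
mat [518.  298.5] [181.5 100.7] -23.9
[ 6.10271735e-01 -2.06953433e-01 -1.31172622e-04] [ 0.41987292  0.35642004 -0.00214553] 0.0
rodz [0.56641204 0.26520978 0.01914206] [0.47199888 0.31799661 0.01808153] block [0.51914804 0.29054727 0.03019976]
```

View pics/crop.png

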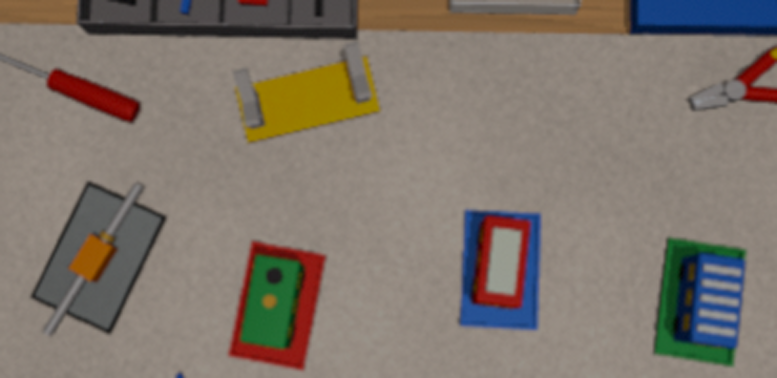

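```bash
cat > go.py <<'E'
import sys
from h import *
def go(x,y,z,h):
    o=r.get_obs();M=R.from_rotvec(o['orientation']).as_matrix()
    hd=np.degrees(np.arctan2(M[1,0],M[0,0]))
    t=M.T@(np.array([x,y,z])-o['tcp_pos'])*1000
    print('tool shift mm',np.round(t,1),'yaw deg',round(-((h-hd+180)%360-180),1),'| hd',round(hd,1),'t',o['clock'],'F',np.round(o['contact_force'],1),'w',round(o['grip_width'],4),'tilt',np.round(M[:2,2],3))
if __name__=='__main__': go(*map(float,sys.argv[1:5]))
E
python3 - <<'E'
from h import *
q=np.load('top0.npz');im,d=q['im'],q['d'];o,D,W=pts('top',d);z=W[...,2]
h,s,v=cv2.split(cv2.cvtColor(im,cv2.COLOR_RGB2HSV))
m=(z>.010)&(np.abs(W[...,0]-.52)<.12)&(np.abs(W[...,1]-.295)<.1)
n,l,st,ce=cv2.connectedComponentsWithStats(m.astype(np.uint8));m=l==1+np.argmax(st[1:,4])
P=(o+D*((.018-o[2])/D[...,2])[...,None])[m][:,:2]*1000
c=np.array([520,293.]);e=np.array([np.cos(np.radians(-29.4)),np.sin(np.radians(-29.4))])
a=(P-c)@e;b=(P-c)@[-e[1],e[0]]
k=np.abs(a)>30;print('slope deg',np.degrees(np.polyfit(a[k],b[k],1)),a.min(),a.max())
ob=m&(h>7)&(h<17)&(s>120)
Q=(o+D*((.029-o[2])/D[...,2])[...,None])[ob][:,:2]*1000
print('block along',np.percentile((Q-c)@e,[1,10,50,90,99]),'across',np.percentile((Q-c)@[-e[1],e[0]],[2,98]),'z',np.median(z[ob]))
x,y=c+e*(a.min()+a.max())/2;print(x,y)
from go import go; go(.5195,.294,.12,151)
E
```

```text
slope deg [  0.78918094 134.18344802] -88.45976752447842 81.81744212174326
block along [-22.03142134 -20.39001765  -1.69460472  16.58306159  18.06117129] across [-14.38709661  14.98315856] z 0.02664790424057173
517.1065571855913 294.63037123646797
tool shift mm [ 591.1 -758.3   87.3] yaw deg -129.6 | hd 21.4 t 0.1 F [-0.3  0.3 -0.6] w 0.0856 tilt [-0.001  0.001]
```

Emit:
arm_command(
  plan="0.05 0 0 0;0.05 0 0 0;0.05 0 0 0;0.05 0 0 0;0.05 0 0 0;0.05 0 0 0;0.05 0 0 0;0.0185 -0.058 0.005 0;0.0185 -0.058 0.005 0;0.0185 -0.058 0.005 0;0.0185 -0.058 0.005 0;0.0185 -0.058 0.005 0;0.0185 -0.058 0.005 0;0.0185 -0.058 0.005 0;0.0185 -0.058 0.005 0;0.0185 -0.058 0.005 0;0.0185 -0.058 0.005 0;0.0185 -0.058 0.005 0;0.0185 -0.058 0.005 0;0.0185 -0.058 0.005 0",
  hand=-1,
)

```text
clock: 2.6
tcp_pos: [0.5205, 0.2908, 0.1417]
orientation: [3.087, 0.583, -0.0]
contact_force: [1.3, 0.5, 1.4]
grip_width: 0.0855
gripper_force: 0.0
```

Emit:
arm_command(
  plan="0 0 0 -10;0 0 0 -10;0 0 0 -10;0 0 0 -10;0 0 0 -10;0 0 0 -10;0 0 0 -10;0 0 0 -10;0 0 0 -10;0 0 0 -10;0 0 0 -10;0 0 0 -10;0 0 0 -10;0 0 0 0;0 0 0 0",
)

```text
clock: 4.47
tcp_pos: [0.5208, 0.289, 0.1419]
orientation: [-0.781, -3.043, 0.0]
contact_force: [-0.1, 0.1, 1.1]
grip_width: 0.0854
gripper_force: 0.0
```

```bash
python3 go.py .518 .295 .020 151.3; python3 -c "
from h import *
print(r.get_obs()['joints'])"
```

```text
tool shift mm [  5.3   4.  121.9] yaw deg -0.1 | hd 151.2 t 4.475 F [-0.1  0.1  1.1] w 0.0854 tilt [-0. -0.]
[-0.02818022  0.53516755 -0.78493662  1.77323989  0.43750159  1.01687183
  0.08891969]
```

Emit:
arm_command(
  plan="0.005 0.004 0.02 0;0 0 0.03 0;0 0 0.03 0;0 0 0.02 0;0 0 0.012 0;0 0 0.008 0;0 0 0 0;0 0 0 0",
)

```text
clock: 5.48
tcp_pos: [0.519, 0.2954, 0.0229]
orientation: [0.776, 3.043, 0.002]
contact_force: [0.6, 0.1, 0.4]
grip_width: 0.0855
gripper_force: 0.0
```

Emit:
arm_command(
  plan="0 0 0 0;0 0 0 0;0 0 0 0;0 0 0 0;0 0 0 0;0 0 0 0;0 0 0 0;0 0 0 0;0 0 0 0;0 0 0 0",
  hand=1,
  grip_force=60,
)

```text
clock: 6.72
tcp_pos: [0.5184, 0.2951, 0.0221]
orientation: [0.776, 3.044, 0.0]
contact_force: [-0.1, 0.2, -0.0]
grip_width: -0.0004
gripper_force: 0.0
```

Emit:
arm_command(
  plan="0 0 -0.01 0;0 0 -0.02 0;0 0 -0.03 0;0 0 -0.03 0;0 0 -0.03 0;0 0 -0.03 0;0 0 0 0;0 0 0 0",
)

```text
clock: 7.72
tcp_pos: [0.5183, 0.2948, 0.1725]
orientation: [0.775, 3.044, -0.0]
contact_force: [-0.3, 0.1, -0.1]
grip_width: 0.0004
gripper_force: 0.0
```

```bash
python3 - <<'E'
from h import *
from go import go
im,d=eyes.grab_frame('top');np.savez('top1.npz',im=im,d=d)
cv2.imwrite('pics/axle.png',cv2.resize(im[95:275,85:285,::-1],None,fx=3,fy=3))
go(.687,.090,.17,105)
E
```

```text
tool shift mm [-246.2  -98.8    1.9] yaw deg 46.4 | hd 151.4 t 7.775 F [ 0.3  0.  -0.7] w -0.0001 tilt [-0.001 -0.001]
```

View pics/axle.png

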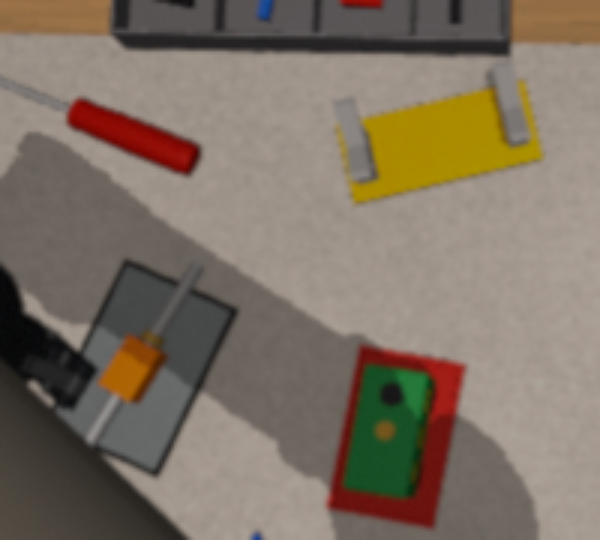

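```bash
python3 - <<'E'
from h import *
im,d=eyes.grab_frame('side');o,D,W=pts('side',d)
cv2.imwrite('pics/side1.png',cv2.resize(im[180:384,150:400,::-1],None,fx=3,fy=2.9))
np.savez('side1.npz',im=im,d=d)
q=np.load('top1.npz');_,_,T=pts('top',q['d'])
for u,v in[(105,217),(110,222),(112,214),(100,210),(129,217)]:print(u,v,T[v,u].round(3))
E
```

```text
105 217 [0.501 0.25  0.296]
110 222 [0.494 0.245 0.289]
112 214 [0.507 0.247 0.276]
100 210 [0.511 0.256 0.303]
129 217 [0.519 0.293 0.028]
```

View pics/side1.png

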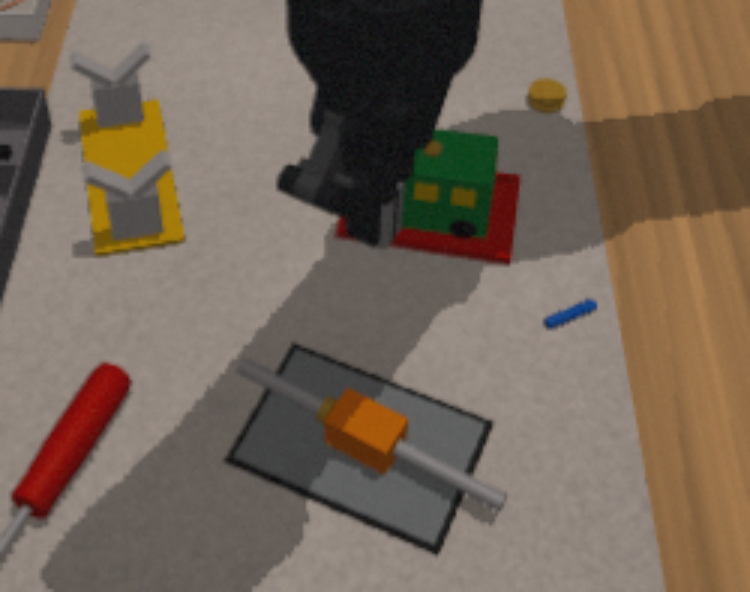

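```bash
python3 - <<'E'
from h import *
q=np.load('side1.npz');im,d=q['im'],q['d'];_,_,T=pts('side',d)
m=(T[...,2]>.08)&(T[...,0]>.4)&(T[...,0]<.65)&(T[...,1]>.1)&(T[...,1]<.4)&(im.max(-1)<130)
P=T[m]
for a in np.arange(.13,.36,.02):
    p=P[(P[:,2]>a)&(P[:,2]<a+.02)]
    if len(p):print(round(a,2),len(p),np.percentile(p[:,:2],[3,50,97],axis=0).round(3).tolist())
print(P[:,2].min())
for u,v in[(273,263),(277,258),(250,242)]:print(T[v,u].round(3))
o=r.get_obs();print(o['tcp_pos'],o['joints'])
_,_,S=pts('side',d);print('block side',S[int(180+420/2.9),int(150+375/3)])
E
```

```text
0.19 61 [[0.506, 0.296], [0.516, 0.305], [0.53, 0.31]]
0.21 130 [[0.507, 0.296], [0.516, 0.305], [0.53, 0.31]]
0.23 164 [[0.494, 0.278], [0.513, 0.304], [0.53, 0.327]]
0.25 276 [[0.489, 0.265], [0.519, 0.313], [0.532, 0.339]]
0.27 446 [[0.497, 0.292], [0.531, 0.336], [0.556, 0.353]]
0.29 575 [[0.5, 0.297], [0.532, 0.329], [0.552, 0.347]]
0.31 330 [[0.494, 0.319], [0.532, 0.329], [0.546, 0.333]]
0.33 825 [[0.485, 0.308], [0.52, 0.329], [0.553, 0.333]]
0.35 1070 [[0.485, 0.304], [0.521, 0.326], [0.553, 0.333]]
0.1985526859636792
[0.52  0.309 0.209]
[0.515 0.305 0.214]
[0.549 0.345 0.291]
[0.51795648 0.29451163 0.17145655] [-0.02256755  0.50497121 -0.80517054  1.74483169  0.40890934  1.0695443
  0.10493528]
block side [0.51203833 0.29443787 0.02796063]
```

```bash
python3 - <<'E'
from h import *
for n in('side','top'):
    q=np.load(n+'1.npz');im,d=q['im'],q['d'];_,_,T=pts(n,d)
    m=(T[...,2]>.09)&(T[...,2]<.25)&(T[...,0]>.4)&(T[...,0]<.65)&(T[...,1]>.2)&(T[...,1]<.4)
    v,u=np.where(m);i=np.argsort(T[m][:,2])[:400:20];print(n,m.sum())
    for k in i:print(u[k],v[k],T[v[k],u[k]].round(3),im[v[k],u[k]])
E
```

```text
side 355
276 265 [0.516 0.305 0.199] [75 71 71]
282 258 [0.508 0.297 0.205] [55 54 53]
275 262 [0.517 0.307 0.208] [21 16 20]
280 259 [0.511 0.303 0.21 ] [58 56 55]
276 259 [0.516 0.305 0.213] [33 31 33]
270 259 [0.524 0.307 0.214] [22 17 26]
268 257 [0.527 0.306 0.217] [18 18 23]
272 258 [0.522 0.31  0.22 ] [27 27 28]
279 255 [0.512 0.307 0.223] [60 62 61]
281 250 [0.51  0.302 0.227] [41 41 40]
283 243 [0.507 0.295 0.234] [78 76 76]
286 240 [0.504 0.296 0.241] [16 25 17]
285 239 [0.505 0.297 0.244] [22 20 21]
275 247 [0.518 0.313 0.246] [20 20 22]
271 256 [0.523 0.329 0.247] [18 19 20]
272 239 [0.522 0.301 0.248] [25 22 24]
295 222 [0.491 0.27  0.249] [67 63 62]
272 242 [0.522 0.308 0.25 ] [30 29 29]
top 33
105 206 [0.526 0.285 0.198] [125 118 110]
99 207 [0.52  0.28  0.242] [ 9 11 13]
```

Emit:
arm_command(
  plan="0 0 0.03 0;0 0 0.03 0;0 0 0.03 0;0 0 0.02 0;0 0 0 0;0 0 0 0",
)

```text
clock: 8.57
tcp_pos: [0.5189, 0.2957, 0.0629]
orientation: [0.775, 3.044, 0.002]
contact_force: [-0.3, 0.1, 0.4]
grip_width: 0.0001
gripper_force: 0.0
```

```bash
python3 - <<'E'
from h import *
im,d=eyes.grab_frame('side');_,_,T=pts('side',d)
cv2.imwrite('pics/side2.png',cv2.resize(im[180:384,150:400,::-1],None,fx=3,fy=2.9))
m=(T[...,2]>.04)&(T[...,2]<.2)&(T[...,0]>.45)&(T[...,0]<.57)&(T[...,1]>.23)&(T[...,1]<.36)
v,u=np.where(m);z=T[m][:,2]
for k in np.argsort(z)[:200:12]:print(u[k],v[k],T[v[k],u[k]].round(3),im[v[k],u[k]])
E
```

```text
275 310 [0.514 0.306 0.089] [51 52 46]
274 308 [0.516 0.307 0.095] [60 58 59]
275 307 [0.514 0.307 0.099] [64 65 63]
275 306 [0.514 0.307 0.101] [64 63 62]
272 306 [0.519 0.309 0.105] [19 21 22]
271 306 [0.52  0.312 0.108] [19 22 21]
275 302 [0.514 0.307 0.113] [63 58 60]
273 301 [0.518 0.308 0.116] [17 23 20]
276 299 [0.513 0.307 0.12 ] [59 57 56]
276 298 [0.513 0.311 0.129] [41 39 40]
282 289 [0.505 0.298 0.133] [53 50 49]
282 288 [0.505 0.297 0.135] [27 27 28]
274 297 [0.517 0.314 0.136] [22 23 19]
271 296 [0.521 0.314 0.138] [14 17 12]
272 301 [0.52  0.323 0.139] [17 20 17]
273 295 [0.518 0.314 0.14 ] [14 13 14]
288 275 [0.496 0.277 0.141] [24 22 23]
```

View pics/side2.png

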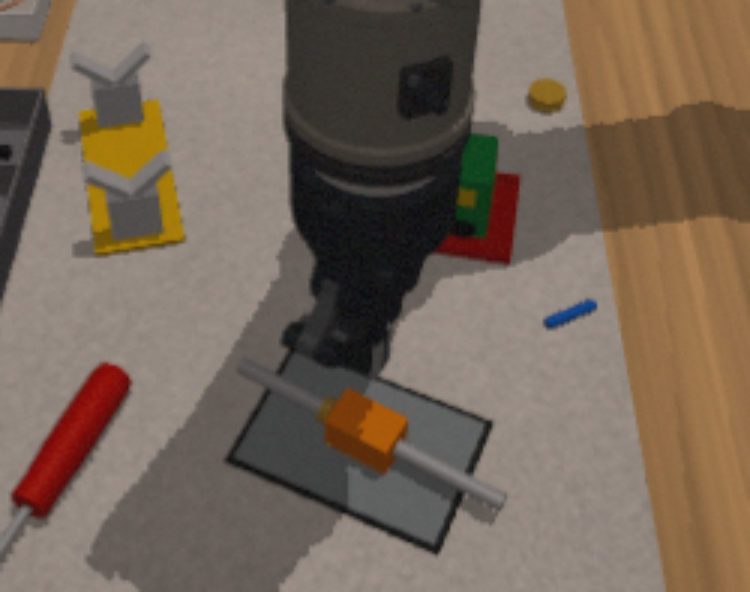

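Emit:
arm_command(
  plan="-0.001 0.001 0 0;0 0 0 0;0 0 0 0;0 0 0 0;0 0 0 0;0 0 0 0;0 0 0 0;0 0 0 0",
  hand=-1,
)

```text
clock: 9.62
tcp_pos: [0.5198, 0.2954, 0.0621]
orientation: [-0.776, -3.044, 0.0]
contact_force: [0.7, -0.4, -0.3]
grip_width: 0.0855
gripper_force: 0.0
```

Emit:
arm_command(
  plan="0 0 0.02 0;0 0 0.02 0;0 0 0.015 0;0 0 0.012 0;0 0 0.008 0;0 0 0.005 0;0 0 0 0;0 0 0 0",
)

```text
clock: 10.62
tcp_pos: [0.5201, 0.2957, -0.0174]
orientation: [0.776, 3.044, 0.001]
contact_force: [-1.0, 1.0, 1.1]
grip_width: 0.0855
gripper_force: 0.0
```

Emit:
arm_command(
  plan="0 0 0 0;0 0 0 0;0 0 0 0;0 0 0 0;0 0 0 0;0 0 0 0;0 0 0 0;0 0 0 0;0 0 0 0;0 0 0 0",
  hand=1,
  grip_force=60,
)

```text
clock: 11.88
tcp_pos: [0.52, 0.2957, -0.0176]
orientation: [0.775, 3.044, 0.001]
contact_force: [-1.0, -0.7, 5.1]
grip_width: 0.0248
gripper_force: 60.4
```

Emit:
arm_command(
  plan="0 0 -0.005 0;0 0 -0.01 0;0 0 -0.02 0;0 0 -0.03 0;0 0 -0.03 0;0 0 -0.03 0;0 0 0 0;0 0 0 0",
)

```text
clock: 12.88
tcp_pos: [0.5195, 0.2949, 0.1069]
orientation: [-0.776, -3.044, 0.001]
contact_force: [-0.7, -0.5, -1.7]
grip_width: 0.0249
gripper_force: 59.6
```

```bash
python3 go.py .687 .090 .105 105
```

```text
tool shift mm [-245.1  -99.8    2. ] yaw deg 46.4 | hd 151.4 t 12.875 F [-0.7 -0.5 -1.7] w 0.0249 tilt [-0.    -0.001]
```

Emit:
arm_command(
  plan="-0.0245 -0.01 0 0;-0.0245 -0.01 0 0;-0.0245 -0.01 0 0;-0.0245 -0.01 0 0;-0.0245 -0.01 0 0;-0.0245 -0.01 0 0;-0.0245 -0.01 0 0;-0.0245 -0.01 0 0;-0.0245 -0.01 0 0;-0.0245 -0.01 0 0;0 0 0 5.8;0 0 0 5.8;0 0 0 5.8;0 0 0 5.8;0 0 0 5.8;0 0 0 5.8;0 0 0 5.8;0 0 0 5.8;0 0 0 0;0 0 0 0",
)

```text
clock: 15.38
tcp_pos: [0.6865, 0.0904, 0.1062]
orientation: [-1.909, -2.494, 0.002]
contact_force: [0.3, 0.1, -0.9]
grip_width: 0.0248
gripper_force: 59.6
```

```bash
python3 - <<'E'
from h import *
from go import go
go(.687,.090,.0235,105)
im,d=eyes.grab_frame('side');np.savez('side3.npz',im=im,d=d);_,_,T=pts('side',d)
im2,d2=eyes.grab_frame('top');np.savez('top3.npz',im=im2,d=d2);_,_,T2=pts('top',d2)
c=np.hstack([im[110:300,130:330],im2[70:260,120:320]])
cv2.imwrite('pics/p3.png',cv2.resize(c[...,::-1],None,fx=2,fy=2))
e=np.array([np.cos(np.radians(105)),np.sin(np.radians(105))])
for n,i,t in(('side',im,T),('top',im2,T2)):
    h,s,v=cv2.split(cv2.cvtColor(i,cv2.COLOR_RGB2HSV))
    m=(h>7)&(h<19)&(s>120)&(t[...,2]>.1)&(t[...,2]<.2)&(np.abs(t[...,0]-.69)<.1)&(np.abs(t[...,1]-.09)<.1)
    P=t[m];print(n,m.sum(),P.mean(0) if len(P) else '', np.percentile((P[:,:2]-[.687,.09])@e,[0,5,95,100]) if len(P) else '')
    m=(t[...,2]>.11)&(t[...,2]<.175)&(np.abs(t[...,0]-.69)<.06)&(np.abs(t[...,1]-.09)<.12)&(s<60)&(v>90)
    P=t[m];a=(P[:,:2]-[.687,.09])@e;b=(P[:,:2]-[.687,.09])@[e[1],-e[0]]
    print(' rod',m.sum(),np.percentile(a,[0,2,50,98,100]).round(4),np.degrees(np.polyfit(a,b,1))[0],np.polyfit(a,b,1)[1],'z slope',np.polyfit(a,P[:,2],1))
E
```

```text
tool shift mm [-0.5  0.5 82.7] yaw deg 0.1 | hd 105.1 t 15.375 F [ 0.3  0.1 -0.9] w 0.0248 tilt [-0.001 -0.   ]
side 306 [0.68482874 0.10022273 0.1503529 ] [-0.02388881 -0.01323256  0.02458618  0.03477504]
 rod 116 [-0.0662 -0.0655  0.0322  0.0865  0.0873] -0.5634570755480817 0.0004893898047925051 z slope [0.00245997 0.14489134]
top 0  
 rod 104 [0.0535 0.0545 0.0714 0.0881 0.089 ] 1.7712593014449125 -0.00179079083393258 z slope [-0.01947287  0.14443906]
```

View pics/p3.png

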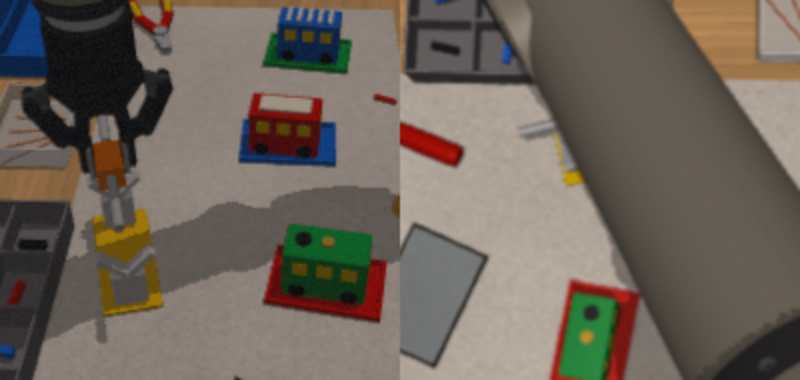

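Emit:
arm_command(
  plan="-0.003 0 0.01 0;0 0 0.02 0;0 0 0.02 0;0 0 0.015 0;0 0 0.008 0;0 0 0.005 0;0 0 0.002 0;0 0 0 0;0 0 0 0",
)

```text
clock: 16.6
tcp_pos: [0.6882, 0.0876, 0.0277]
orientation: [1.912, 2.492, 0.001]
contact_force: [-0.2, 0.2, -1.8]
grip_width: 0.0246
gripper_force: 59.6
```

Emit:
arm_command(
  plan="0 0 0.0015 0;0 0 0.0015 0;0 0 0 0;0 0 0 0",
)

```text
clock: 17.1
tcp_pos: [0.6882, 0.0875, 0.0256]
orientation: [1.912, 2.492, 0.0]
contact_force: [-4.2, -0.1, 7.7]
grip_width: 0.0249
gripper_force: 60.9
```

Emit:
arm_command(
  plan="0 -0.001 0.001 0;0 -0.0005 0.001 0;0 0 0 0;0 0 0 0",
)

```text
clock: 17.6
tcp_pos: [0.6882, 0.0876, 0.0255]
orientation: [1.911, 2.49, 0.004]
contact_force: [-4.4, -0.8, 16.4]
grip_width: 0.0245
gripper_force: 62.0
```

Emit:
arm_command(
  plan="0 0 0 0;0 0 0 0;0 0 0 0;0 0 0 0;0 0 0 0;0 0 0 0;0 0 0 0;0 0 0 0;0 0 -0.01 0;0 0 -0.03 0;0 0 -0.04 0;0 0 -0.04 0;0 0 -0.04 0;0 0 0 0;0 0 0 0",
  hand=-1,
)

```text
clock: 19.48
tcp_pos: [0.6861, 0.087, 0.1821]
orientation: [1.912, 2.493, -0.001]
contact_force: [0.8, -0.1, -0.7]
grip_width: 0.0854
gripper_force: 0.0
```

```bash
python3 go.py .4785 .1135 .12 171.5
```

```text
tool shift mm [  79.4 -193.6   62.1] yaw deg -66.5 | hd 105.0 t 19.475 F [ 0.8 -0.1 -0.7] w 0.0854 tilt [-0. -0.]
```

Emit:
arm_command(
  plan="0.01 -0.024 0 0;0.01 -0.024 0 0;0.01 -0.024 0 0;0.01 -0.024 0 0;0.01 -0.024 0 0;0.01 -0.024 0 0;0.01 -0.024 0 0;0.01 -0.024 0 0;0 0 0 -6.7;0 0 0 -6.7;0 0 0 -6.6;0 0 0 -6.7;0 0 0 -6.6;0 0 0 -6.6;0 0 0 -6.7;0 0 0 -6.6;0 0 0 -6.7;0 0 0 -6.6;0 0 0 0;0 0 0 0",
)

```text
clock: 21.98
tcp_pos: [0.4798, 0.1145, 0.1815]
orientation: [-0.236, -3.132, 0.0]
contact_force: [-0.4, -0.3, 0.6]
grip_width: 0.0856
gripper_force: 0.0
```

```bash
python3 - <<'E'
from h import *
from go import go
go(.4785,.1135,-.003,171.5)
im,d=eyes.grab_frame('side');np.savez('side4.npz',im=im,d=d);_,_,T=pts('side',d)
im2,d2=eyes.grab_frame('top');np.savez('top4.npz',im=im2,d=d2);_,_,T2=pts('top',d2)
c=np.hstack([im[160:300,150:350],im2[70:210,150:350]])
cv2.imwrite('pics/p4.png',cv2.resize(c[...,::-1],None,fx=2,fy=2))
e=np.array([np.cos(np.radians(105)),np.sin(np.radians(105))])
for n,i,t in(('side',im,T),('top',im2,T2)):
    h,s,v=cv2.split(cv2.cvtColor(i,cv2.COLOR_RGB2HSV))
    near=(np.abs(t[...,0]-.69)<.1)&(np.abs(t[...,1]-.09)<.1)
    P=t[(h>7)&(h<19)&(s>120)&near&(t[...,2]>.06)]
    print(n,P.mean(0),np.median(P[:,2]),np.percentile((P[:,:2]-[.687,.09])@e,[1,99]))
    for lab,m in(('rod+',(t[...,2]>.045)&(t[...,2]<.068)),('stand',(t[...,2]>.062))):
        P=t[m&near&(s<60)];a=(P[:,:2]-[.687,.09])@e;print(lab,np.percentile(a,[0,3,97,100]).round(3))
E
```

```text
tool shift mm [  0.9  -1.1 184.5] yaw deg -0.1 | hd 171.4 t 21.975 F [-0.4 -0.3  0.6] w 0.0856 tilt [-0.001 -0.   ]
side [0.68355281 0.09333917 0.06914177] 0.06943872298198156 [-0.02326543  0.02221569]
rod+ [-0.084 -0.075  0.085  0.087]
stand [-0.084 -0.072  0.078  0.086]
top [0.68424118 0.08940327 0.06874919] 0.06865955840565774 [-0.0199122   0.01905141]
rod+ [-0.085 -0.08   0.079  0.084]
stand [-0.084 -0.062  0.069  0.083]
```

View pics/p4.png

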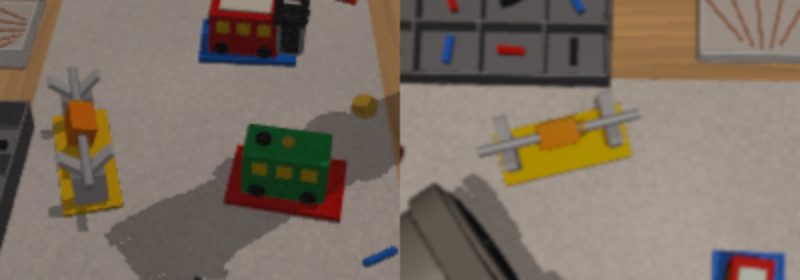

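Emit:
arm_command(
  plan="0.001 -0.001 0.03 0;0 0 0.03 0;0 0 0.03 0;0 0 0.03 0;0 0 0.025 0;0 0 0.02 0;0 0 0.012 0;0 0 0.007 0;0 0 0 0;0 0 0 0",
)

```text
clock: 23.32
tcp_pos: [0.4796, 0.114, -0.0013]
orientation: [0.233, 3.132, 0.0]
contact_force: [0.7, 0.4, 0.2]
grip_width: 0.0855
gripper_force: 0.0
```

Emit:
arm_command(
  plan="0 0 0 0;0 0 0 0;0 0 0 0;0 0 0 0;0 0 0 0;0 0 0 0;0 0 0 0;0 0 0 0;0 0 0 0",
  hand=1,
  grip_force=40,
)

```text
clock: 24.45
tcp_pos: [0.4794, 0.1139, -0.0015]
orientation: [0.232, 3.132, -0.0]
contact_force: [-0.7, -1.2, 6.5]
grip_width: 0.0435
gripper_force: 41.5
```

Emit:
arm_command(
  plan="0 0 -0.005 0;0 0 -0.015 0;0 0 -0.03 0;0 0 -0.03 0;0 0 -0.02 0;0 0 0 0;0 0 0 0",
)

```text
clock: 25.32
tcp_pos: [0.4785, 0.1133, 0.0974]
orientation: [-0.233, -3.132, 0.001]
contact_force: [0.3, -0.3, -1.5]
grip_width: 0.0436
gripper_force: 40.9
```

```bash
python3 go.py .518 .296 -.001 154
```

```text
tool shift mm [-12.1 186.6  98.3] yaw deg 17.5 | hd 171.5 t 25.325 F [ 0.3 -0.3 -1.5] w 0.0436 tilt [-0.001 -0.001]
```

```bash
python3 - <<'E'
from m import *
q=np.load('top3.npz');im,d=q['im'],q['d'];o,D,W=pts('top',d)
h,s,v=cv2.split(cv2.cvtColor(im,cv2.COLOR_RGB2HSV));z=W[...,2]
P=(o+D*((.003-o[2])/D[...,2])[...,None])[...,:2]
m=(z<.012)&(v<125)&(s<70)&(W[...,0]<.62)&(W[...,0]>.4)&(W[...,1]>.2)&(W[...,1]<.4)
n,l,st,ce=cv2.connectedComponentsWithStats(m.astype(np.uint8));k=l==1+np.argmax(st[1:,4])
print(rect(P[k]),k.sum())
from go import go
go(.518,.288,-.001,154)
E
```

```text
(array([521.5, 295. ]), array([130. ,  90.4]), -23.2) 2632
tool shift mm [-13.3 178.7  98.3] yaw deg 17.5 | hd 171.5 t 25.325 F [ 0.3 -0.3 -1.5] w 0.0436 tilt [-0.001 -0.001]
```

Emit:
arm_command(
  plan="-0.002 0.023 0 0;-0.002 0.023 0 0;-0.002 0.023 0 0;-0.002 0.023 0 0;-0.002 0.023 0 0;-0.002 0.023 0 0;-0.002 0.023 0 0;-0.002 0.025 0 0;0 0 0 5;0 0 0 5;0 0 0 4.7;0 0 0.03 0;0 0 0.03 0;0 0 0.02 0;0 0 0.01 0;0 0 0.006 0;0 0 0 0;0 0 0 0",
)

```text
clock: 27.58
tcp_pos: [0.5229, 0.2958, 0.0029]
orientation: [0.631, 3.076, 0.001]
contact_force: [-0.0, 0.1, -1.0]
grip_width: 0.0431
gripper_force: 41.0
```

```bash
python3 go.py .5215 .295 -.001 156.8
```

```text
tool shift mm [ 1.  -1.3  3.9] yaw deg 0.0 | hd 156.8 t 27.575 F [-0.   0.1 -1. ] w 0.0431 tilt [0.001 0.001]
```

Lower until contact, release, rise, then head for red.

Emit:
arm_command(
  plan="0 0 0.002 0;0 0 0.0015 0;0 0 0 0;0 0 0 0",
)

```text
clock: 28.08
tcp_pos: [0.5224, 0.2954, -0.0014]
orientation: [0.631, 3.077, 0.0]
contact_force: [0.5, 0.2, -1.1]
grip_width: 0.0435
gripper_force: 41.1
```

Emit:
arm_command(
  plan="0 0 0 0;0 0 0 0;0 0 0 0;0 0 0 0;0 0 0 0;0 0 0 0;0 0 0 0;0 0 -0.02 0;0 0 -0.04 0;0 0 -0.04 0;0 0 -0.03 0;0 0 0 0;0 0 0 0",
  hand=-1,
)

```text
clock: 29.7
tcp_pos: [0.5222, 0.2951, 0.1288]
orientation: [0.631, 3.077, -0.0]
contact_force: [-0.4, -0.2, -0.4]
grip_width: 0.0855
gripper_force: 0.0
```

```bash
python3 go.py .5208 -.1032 -.002 173.6
```

```text
tool shift mm [-155.5 -366.7  131. ] yaw deg -16.8 | hd 156.8 t 29.7 F [-0.4 -0.2 -0.4] w 0.0855 tilt [ 0. -0.]
```

Emit:
arm_command(
  plan="-0.0155 -0.0367 0 0;-0.0155 -0.0367 0 0;-0.0155 -0.0367 0 0;-0.0155 -0.0367 0 0;-0.0155 -0.0367 0 0;-0.0155 -0.0367 0 0;-0.0155 -0.0367 0 0;-0.0155 -0.0367 0 0;-0.0155 -0.0367 0 0;-0.0155 -0.0367 0 0;0 0 0 -6;0 0 0 -6;0 0 0 -4.8;0 0 0 0;0 0 0 0",
)

```text
clock: 31.58
tcp_pos: [0.5199, -0.1029, 0.1281]
orientation: [-0.177, -3.135, -0.0]
contact_force: [-0.2, 0.4, -0.4]
grip_width: 0.0852
gripper_force: 0.0
```

```bash
python3 - <<'E'
from m import *
from go import go
im,d=eyes.grab_frame('top')
try: measure(im,d)
except Exception as e: print(e)
im2,d=eyes.grab_frame('side')
cv2.imwrite('pics/p5.png',cv2.resize(np.hstack([im[95:275,85:305],im2[110:384,200:350][::1][:180]])[...,::-1],None,fx=2,fy=2))
go(.5208,-.1032,-.002,173.6)
E
```

```text
green tray [ 536.5 -340.1] [13.5  6.6] 76.8
green wagon [521.6 294.6] [83.  47.3] -23.3 z 0.0624 937
red tray [474.8 111.4] [115.1  75.5] -9.6
red wagon [ 498.6 -101.7] [45.6 39.4] 79.2 z 0.0616 199
blue tray [ 491.7 -104.5] [67.3 65.8] -1.8
blue wagon [ 523.5 -321.3] [9.8 9.6] -1.6 z 0.0615 29
block [684.6  86. ] [49.3 27.5] -74.6
plate [675.6  87.4] [138.4  37.8] -75.0
stand [38 78 24 11 96] (array([784.2, 454.4]), array([44.8,  4.4]), -67.8) 0.08705885354402443
stand [ 0 80 24 22 33] (array([766.1, 531.3]), array([25.4,  4.4]), 29.3) 0.111542146225585
stand [121  84 135  25 305] (array([774.6, 180.2]), array([280.4,  48.3]), -89.8) 0.043582047006397895
stand [ 30  94  16  11 114] (array([761.5, 491.6]), array([29.3, 14.2]), -69.5) 0.0585630810479606
stand [242 114  29  28 283] (array([701.7,  36.5]), array([47.3, 46.8]), 58.4) 0.07593887807908362
stand [189 127  31  28 312] (array([672.2, 141.2]), array([49.2, 47.7]), 60.5) 0.07492179179580194
stand [ 315  145   97   32 1550] (array([557.3, -94. ]), array([93.7, 35.1]), -89.0) 0.5283158634727324
stand [124 200   7   6  31] (array([545.3, 287.3]), array([11.5, 10.1]), 87.7) 0.06945866940978385
mat [521.3 295.1] [132.3  92.4] -23.2
tool shift mm [ -0.7  -0.2 130.4] yaw deg -0.0 | hd 173.6 t 31.675 F [ 0.  -0.   0.3] w 0.0855 tilt [-0.  0.]
```

View pics/p5.png

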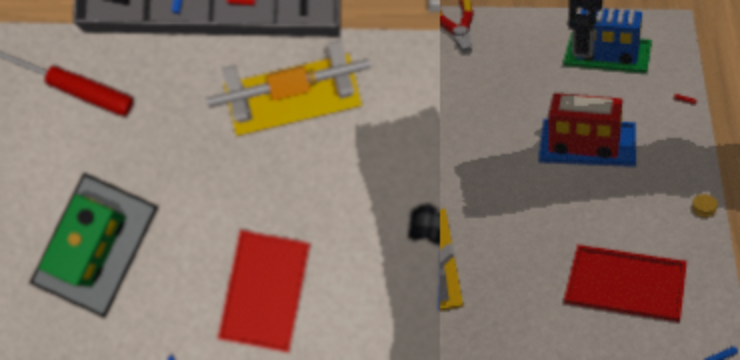

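Emit:
arm_command(
  plan="-0.001 0 0.03 0;0 0 0.03 0;0 0 0.03 0;0 0 0.02 0;0 0 0.013 0;0 0 0.007 0;0 0 0 0;0 0 0 0",
)

```text
clock: 32.67
tcp_pos: [0.522, -0.1031, -0.0007]
orientation: [0.175, 3.135, -0.0]
contact_force: [-0.1, 0.3, 0.8]
grip_width: 0.0853
gripper_force: 0.0
```

Emit:
arm_command(
  plan="0 0 0 0;0 0 0 0;0 0 0 0;0 0 0 0;0 0 0 0;0 0 0 0;0 0 0 0;0 0 0 0",
  hand=1,
)

```text
clock: 33.67
tcp_pos: [0.5217, -0.1033, -0.001]
orientation: [0.175, 3.136, -0.001]
contact_force: [-0.6, -1.4, 6.1]
grip_width: 0.0436
gripper_force: 41.5
```

Emit:
arm_command(
  plan="0 0 -0.005 0;0 0 -0.015 0;0 0 -0.03 0;0 0 -0.02 0;0 0 -0.01 0;0 0 0 0;0 0 0 0",
)

```text
clock: 34.55
tcp_pos: [0.5207, -0.1032, 0.0779]
orientation: [-0.175, -3.135, -0.0]
contact_force: [0.3, 0.4, -1.5]
grip_width: 0.0439
gripper_force: 40.9
```

```bash
python3 go.py .4748 .1114 -.001 170.4
```

```text
tool shift mm [ 69.4 208.1  79. ] yaw deg 3.2 | hd 173.6 t 34.55 F [ 0.3  0.4 -1.5] w 0.0439 tilt [-0.001  0.   ]
```

Emit:
arm_command(
  plan="0.0087 0.026 0 0;0.0087 0.026 0 0;0.0087 0.026 0 0;0.0087 0.026 0 0;0.0087 0.026 0 0;0.0087 0.026 0 0;0.0087 0.026 0 0;0.0087 0.026 0 0;0 0 0 3.2;0 0 0.02 0;0 0 0.03 0;0 0 0.015 0;0 0 0.008 0;0 0 0.004 0;0 0 0 0;0 0 0 0;0 0 0 0",
)

```text
clock: 36.67
tcp_pos: [0.4757, 0.1114, 0.0021]
orientation: [0.262, 3.13, 0.0]
contact_force: [0.6, -0.0, -0.8]
grip_width: 0.0433
gripper_force: 41.1
```

```bash
python3 go.py .4748 .1114 -.001 170.4
```

```text
tool shift mm [ 0.9 -0.1  3.1] yaw deg 0.0 | hd 170.4 t 36.675 F [ 0.6 -0.  -0.8] w 0.0433 tilt [0.001 0.   ]
```

Emit:
arm_command(
  plan="0 0 0.0015 0;0 0 0.001 0;0 0 0 0;0 0 0 0",
)

```text
clock: 37.17
tcp_pos: [0.4753, 0.1114, -0.0009]
orientation: [-0.262, -3.131, 0.0]
contact_force: [-0.0, 0.1, -2.0]
grip_width: 0.044
gripper_force: 41.2
```

Emit:
arm_command(
  plan="0 0 0 0;0 0 0 0;0 0 0 0;0 0 0 0;0 0 0 0;0 0 0 0;0 0 0 0;0 0 -0.02 0;0 0 -0.04 0;0 0 -0.04 0;0 0 -0.03 0;0 0 0 0;0 0 0 0",
  hand=-1,
)

```text
clock: 38.8
tcp_pos: [0.4748, 0.1109, 0.1284]
orientation: [-0.263, -3.13, 0.001]
contact_force: [0.2, 0.5, -1.0]
grip_width: 0.0853
gripper_force: 0.0
```

```bash
python3 go.py .4895 -.3007 -.001 173.5
```

```text
tool shift mm [ -83.2 -403.3  129.6] yaw deg -3.1 | hd 170.4 t 38.8 F [ 0.2  0.5 -1. ] w 0.0853 tilt [-0.001 -0.001]
```

Emit:
arm_command(
  plan="-0.0083 -0.0403 0 0;-0.0083 -0.0403 0 0;-0.0083 -0.0403 0 0;-0.0083 -0.0403 0 0;-0.0083 -0.0403 0 0;-0.0083 -0.0403 0 0;-0.0083 -0.0403 0 0;-0.0083 -0.0403 0 0;-0.0083 -0.0403 0 0;-0.0083 -0.0403 0 0;0 0 0 -3.2;0 0 0 0;0 0 0 0",
)

```text
clock: 40.42
tcp_pos: [0.4898, -0.2988, 0.1283]
orientation: [-0.174, -3.136, -0.002]
contact_force: [0.3, 0.2, -0.9]
grip_width: 0.086
gripper_force: 0.0
```

```bash
python3 go.py .4895 -.3007 -.001 173.6
```

```text
tool shift mm [-1.000e-01 -2.100e+00  1.293e+02] yaw deg 0.0 | hd 173.6 t 40.425 F [ 0.3  0.2 -0.9] w 0.086 tilt [-0.001  0.001]
```

Emit:
arm_command(
  plan="0 -0.002 0.03 0;0 0 0.03 0;0 0 0.03 0;0 0 0.02 0;0 0 0.012 0;0 0 0.007 0;0 0 0 0;0 0 0 0",
)

```text
clock: 41.42
tcp_pos: [0.4904, -0.302, 0.0008]
orientation: [0.175, 3.136, -0.001]
contact_force: [0.6, 1.0, 0.3]
grip_width: 0.0856
gripper_force: 0.0
```

Emit:
arm_command(
  plan="0 0 0 0;0 0 0 0;0 0 0 0;0 0 0 0;0 0 0 0;0 0 0 0;0 0 0 0;0 0 0 0",
  hand=1,
)

```text
clock: 42.42
tcp_pos: [0.4902, -0.3021, 0.0005]
orientation: [0.175, 3.136, -0.001]
contact_force: [-1.4, -0.8, 5.7]
grip_width: 0.0437
gripper_force: 41.7
```

Emit:
arm_command(
  plan="0 0 -0.005 0;0 0 -0.015 0;0 0 -0.03 0;0 0 -0.02 0;0 0 -0.01 0;0 0 0 0;0 0 0 0",
)

```text
clock: 43.3
tcp_pos: [0.4891, -0.3016, 0.0793]
orientation: [-0.175, -3.135, -0.001]
contact_force: [-0.4, -0.0, -0.9]
grip_width: 0.0438
gripper_force: 41.0
```

```bash
python3 go.py .5144 -.1092 -.001 178.1
```

```text
tool shift mm [ -3.8 194.   80.4] yaw deg -4.5 | hd 173.6 t 43.3 F [-0.4 -0.  -0.9] w 0.0438 tilt [-0.001  0.001]
```

Emit:
arm_command(
  plan="-0.0005 0.0243 0 0;-0.0005 0.0243 0 0;-0.0005 0.0243 0 0;-0.0005 0.0243 0 0;-0.0005 0.0243 0 0;-0.0005 0.0243 0 0;-0.0005 0.0243 0 0;-0.0005 0.0243 0 0;0 0 0 -4.5;0 0 0.02 0;0 0 0.03 0;0 0 0.015 0;0 0 0.007 0;0 0 0.003 0;0 0 0 0;0 0 0 0;0 0 0 0",
)

```text
clock: 45.42
tcp_pos: [0.5158, -0.1092, 0.0056]
orientation: [0.052, 3.14, -0.0]
contact_force: [0.1, -0.2, -1.4]
grip_width: 0.0438
gripper_force: 41.0
```

```bash
python3 go.py .5144 -.1092 .001 178.1
```

```text
tool shift mm [ 1.4 -0.   4.6] yaw deg 0.0 | hd 178.1 t 45.425 F [ 0.1 -0.2 -1.4] w 0.0438 tilt [ 0.001 -0.   ]
```

Emit:
arm_command(
  plan="0.001 0 0.0025 0;0 0 0.0015 0;0 0 0 0;0 0 0 0",
)

```text
clock: 45.92
tcp_pos: [0.5145, -0.109, 0.0011]
orientation: [0.052, 3.141, 0.0]
contact_force: [0.5, -0.7, -1.8]
grip_width: 0.0436
gripper_force: 41.0
```

Emit:
arm_command(
  plan="0 0 0 0;0 0 0 0;0 0 0 0;0 0 0 0;0 0 0 0;0 0 0 0;0 0 0 0;0 0 -0.02 0;0 0 -0.04 0;0 0 -0.04 0;0 0 -0.03 0;0 0 0 0;0 0 0 0",
  hand=-1,
)

```text
clock: 47.55
tcp_pos: [0.5141, -0.1092, 0.1314]
orientation: [0.052, 3.141, -0.001]
contact_force: [0.8, -0.5, -0.7]
grip_width: 0.0853
gripper_force: 0.0
```

```bash
python3 go.py .5215 .295 -.001 156.8
```

```text
tool shift mm [  5.9 404.2 132.2] yaw deg 21.3 | hd 178.1 t 47.55 F [ 0.8 -0.5 -0.7] w 0.0853 tilt [ 0. -0.]
```

Emit:
arm_command(
  plan="0.0006 0.0404 0 0;0.0006 0.0404 0 0;0.0006 0.0404 0 0;0.0006 0.0404 0 0;0.0006 0.0404 0 0;0.0006 0.0404 0 0;0.0006 0.0404 0 0;0.0006 0.0404 0 0;0.0006 0.0404 0 0;0.0006 0.0404 0 0;0 0 0 7.1;0 0 0 7.1;0 0 0 7.1;0 0 0 0;0 0 0 0",
)

```text
clock: 49.42
tcp_pos: [0.5213, 0.2947, 0.1305]
orientation: [-0.627, -3.077, 0.001]
contact_force: [1.2, -0.1, 0.1]
grip_width: 0.0852
gripper_force: 0.0
```

```bash
python3 go.py .5215 .295 -.001 156.8
```

```text
tool shift mm [ -0.2   0.5 131.5] yaw deg 0.2 | hd 157.0 t 49.425 F [ 1.2 -0.1  0.1] w 0.0852 tilt [-0.001 -0.001]
```

Emit:
arm_command(
  plan="0 0 0.03 0;0 0 0.03 0;0 0 0.03 0;0 0 0.02 0;0 0 0.014 0;0 0 0.007 0;0 0 0 0;0 0 0 0",
)

```text
clock: 50.42
tcp_pos: [0.5223, 0.2954, 0.0009]
orientation: [0.631, 3.077, 0.001]
contact_force: [-0.1, 0.3, 0.6]
grip_width: 0.0852
gripper_force: 0.0
```

Emit:
arm_command(
  plan="0 0 0 0;0 0 0 0;0 0 0 0;0 0 0 0;0 0 0 0;0 0 0 0;0 0 0 0;0 0 0 0",
  hand=1,
)

```text
clock: 51.42
tcp_pos: [0.522, 0.2952, 0.0006]
orientation: [0.631, 3.077, 0.001]
contact_force: [-0.6, -1.0, 5.9]
grip_width: 0.0435
gripper_force: 42.1
```

Emit:
arm_command(
  plan="0 0 -0.005 0;0 0 -0.015 0;0 0 -0.03 0;0 0 -0.03 0;0 0 -0.03 0;0 0 -0.02 0;0 0 0 0;0 0 0 0",
)

```text
clock: 52.42
tcp_pos: [0.5212, 0.2943, 0.1291]
orientation: [-0.631, -3.076, 0.002]
contact_force: [0.5, 0.4, -1.2]
grip_width: 0.0433
gripper_force: 41.5
```

```bash
python3 go.py .488 -.3033 -.001 172.7
```

```text
tool shift mm [-204.9 -562.2  130.8] yaw deg -15.9 | hd 156.8 t 52.425 F [ 0.5  0.4 -1.2] w 0.0433 tilt [-0.001 -0.001]
```

Emit:
arm_command(
  plan="-0.0128 -0.0351 0 0;-0.0128 -0.0351 0 0;-0.0128 -0.0351 0 0;-0.0128 -0.0351 0 0;-0.0128 -0.0351 0 0;-0.0128 -0.0351 0 0;-0.0128 -0.0351 0 0;-0.0128 -0.0351 0 0;-0.0128 -0.0351 0 0;-0.0128 -0.0351 0 0;-0.0128 -0.0351 0 0;-0.0128 -0.0351 0 0;-0.0128 -0.0351 0 0;-0.0128 -0.0351 0 0;-0.0128 -0.0351 0 0;-0.0128 -0.0351 0 0;0 0 0 -8;0 0 0 -8;0 0 0 0;0 0 0 0",
)

```text
clock: 54.92
tcp_pos: [0.4885, -0.3017, 0.1293]
orientation: [-0.201, -3.134, -0.001]
contact_force: [-0.1, -0.3, -0.6]
grip_width: 0.0438
gripper_force: 41.5
```

```bash
python3 go.py .488 -.3033 .001 172.7
```

```text
tool shift mm [ 1.000e-01 -1.800e+00  1.283e+02] yaw deg -0.0 | hd 172.7 t 54.925 F [-0.1 -0.3 -0.6] w 0.0438 tilt [-0.001  0.001]
```

Emit:
arm_command(
  plan="0 -0.0015 0.03 0;0 0 0.03 0;0 0 0.03 0;0 0 0.02 0;0 0 0.01 0;0 0 0.005 0;0 0 0 0;0 0 0.001 0;0 0 0 0;0 0 0 0",
)

```text
clock: 56.18
tcp_pos: [0.4888, -0.3035, 0.0044]
orientation: [0.197, 3.135, -0.0]
contact_force: [0.5, 0.1, -0.5]
grip_width: 0.0437
gripper_force: 41.5
```

```bash
python3 go.py .488 -.3033 .001 172.7
```

```text
tool shift mm [0.9 0.1 3.4] yaw deg 0.1 | hd 172.8 t 56.175 F [ 0.5  0.1 -0.5] w 0.0437 tilt [ 0. -0.]
```

Lower, release, and move well away from the camera's view.

Emit:
arm_command(
  plan="0 0 0.002 0;0 0 0.0015 0;0 0 0 0;0 0 0 0",
)

```text
clock: 56.68
tcp_pos: [0.4887, -0.3034, 0.0006]
orientation: [0.197, 3.135, 0.0]
contact_force: [-0.1, 0.0, -1.2]
grip_width: 0.0436
gripper_force: 41.6
```

Emit:
arm_command(
  plan="0 0 0 0;0 0 0 0;0 0 0 0;0 0 0 0;0 0 0 0;0 0 0 0;0 0 0 0;0 0 -0.02 0;0 0 -0.04 0;0 0 -0.04 0;0 0 -0.04 0;0.02 -0.04 0 0;0.02 -0.04 0 0;0.02 -0.04 0 0;0.02 -0.04 0 0;0.02 -0.04 0 0;0.02 -0.04 0 0;0 0 0 0;0 0 0 0",
  hand=-1,
)

```text
clock: 59.05
tcp_pos: [0.3403, -0.5259, 0.1416]
orientation: [0.196, 3.134, -0.0]
contact_force: [-0.4, 0.9, 0.2]
grip_width: 0.0853
gripper_force: 0.0
```

```bash
python3 - <<'E'
from m import *
im,d=eyes.grab_frame('top')
try: measure(im,d)
except Exception as e: print(e)
im2,_=eyes.grab_frame('side')
cv2.imwrite('pics/end.png',np.vstack([cv2.resize(im[100:280,85:455,::-1],None,fx=1.6,fy=1.6),cv2.resize(im2[100:280,130:500,::-1],None,fx=1.6,fy=1.6)]))
E
```

```text
green tray [ 488.3 -303.5] [112.9  73.9] -7.7
green wagon [ 488.2 -299.4] [86.1 45.6] -7.1 z 0.062 1033
red tray [474.8 111.4] [115.2  75.4] -9.6
red wagon [475.9 111.4] [83.9 44.6] -9.5 z 0.062 518
blue tray [ 514.6 -109.2] [113.5  74.4] -1.9
blue wagon [ 514.5 -107.8] [84.5 45.8] -1.1 z 0.0627 966
block [684.3  87.1] [46.9 27.5] -74.6
plate [675.6  87.4] [138.5  37.8] -75.0
stand [38 78 25 11 87] (array([783.9, 454.7]), array([44.6,  4.6]), -67.8) 0.08793072483824727
stand [ 0 80 24 22 32] (array([765.4, 531.3]), array([26.8,  4.4]), 31.3) 0.11031765315972497
stand [121  84 134  25 289] (array([760.6, 181.6]), array([280.9,  45.9]), 84.2) 0.04396983232089291
stand [ 30  94  16  11 110] (array([760.8, 491.5]), array([28.5, 13.5]), -70.8) 0.057440342479802786
stand [243 114  28  28 283] (array([701.8,  36.4]), array([47.9, 47.3]), 57.5) 0.0752294178147268
stand [189 127  31  28 313] (array([672.4, 141.5]), array([49.6, 47.4]), 60.1) 0.07702785460463768
stand [319 207  17   3  50] (array([ 542.8, -108.8]), array([31.6,  4.5]), -89.0) 0.06895335770629984
mat [517.9 298.5] [146.9 100.7] -23.9
```

View pics/end.png

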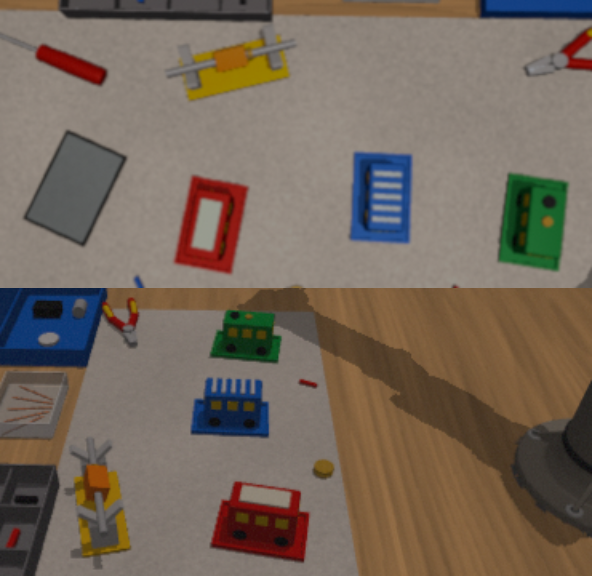

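All three wagons stand centred and upright in their own trays, the mat is clear, and the axle lies in both Vs.

```bash
python3 -c "
from bench import ticket
print(ticket.hand_in())"
```

```text
the job is handed in; nothing more can be done
None
```

The job is handed in at about 59 s: the axle lies in both Vs with its gear block in the middle of the gap, and the green, red and blue wagons each stand upright in the tray of their own colour (the first grasp at the axle closed on nothing, because the reported tool height reads about 41 mm too low, and I corrected for it).

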